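Tighten the filler plug in the corner of the steam bath

TASK

The brass filler plug on the steam bath has worked loose. Take the ring spanner from the tray, fit its larger eye over the plug and tighten it clockwise (never turning the plug with the fingers) until the red stripe on the plug lines up with the red stripe on the deck; the housing allows only a short swing, so lift the spanner off and reseat it for each stroke. Then lay the spanner back in the tray as it lay, without dropping it, and leave the porcelain dish, the jar and the bottle where they stand.

Things in the scene. Friction and masses are not known exactly. Their poses are not given: they have to be found in the camera images.
- bath: low white bench steam bath, fixed, 240 mm along its x, 460 mm along its y, steel deck 120 mm above the bench. Origin on the bench under its centre. A splash-back stands along its +x edge (inner face x = +100 mm) and a control housing at its +y end (inner face y = +150 mm), both 60 mm above the deck. The filler plug stands in their corner, at x = +52, y = +102 mm; the -x and -y sides are open
- deck_mark (a point): middle of the fixed red stripe on the deck, 50 mm out from the plug's axis, at 225 degrees from the bath's x axis (towards its -x, -y corner)
- plug_seat (a point): brass hexagon plug, axis upright. Point on its axis, on its round flange (50 mm across), 138 mm above the bench; the eye rests here. Above it: hexagon 36 mm across flats, 14 mm high, then tapered to 27 mm over 8 mm as a lead-in. Axes turn with the plug: z up, x square to a flat: the spanner fits along x or any multiple of 60 degrees from it, with 10 degrees of play each way
- plug_mark (a point): the red stripe on the plug's top: this point is 8 mm out from the axis, 22 mm above the flange, and turns with the plug. It lies on the line from the axis to the deck stripe when the plug is tight
- plug (a joint): turn of the plug, rad, growing clockwise seen from above (tightening). 0: stripes in line; starts at -2.88 to -1.75, firm stop at +0.12. Stiff, 0.6 N m, stays where left, does not rise or sink. At 0 the spanner fits with its handle (seen from the plug) at 195 or 255 degrees from the bath's x; seated, the bare spanner swings from about 173 to 277 degrees
- spanner_grip (a point): dark steel double ring spanner, 199 mm long, 0.35 kg, lying on its two eyes in the tray. Point: centre of its raised straight handle, half-way up, 26 mm above the underside of the eyes; handle 16 mm wide, 12 mm high, 80 mm long, flat-sided. x points along it to the larger eye, z up as it is used. The smaller eye (29 mm bore, 44 mm outside) does not fit the plug
- spanner_eye (a point): centre of the larger eye at its underside, 75 mm along the spanner's x from the handle's centre and 26 mm lower. Hexagonal bore 39 mm across flats, two of them square to the spanner's long axis; 55 mm outside, 16 mm thick. The underside rests on the plug's flange when fully seated; loaded it binds there, and lifts freely once eased back to the middle of its play
- tray: shallow stainless tray, fixed, 260 mm along its x, 140 mm along its y, rim 12 mm high, floor 3 mm thick. Origin on the bench under its centre
- dish: white porcelain evaporating dish, 90 mm across, 36 mm high, standing on a ring lid at the bath's -y end; origin at its underside
- jar: white plastic jar with lid, 76 mm across, 105 mm high, standing on the bench; origin at its underside
- flask: amber bottle with black cap, 60 mm across, 130 mm high, standing on the bench; origin at its underside
There are look-alikes about, which are no part of the job. What is shaped like the part that bears spanner_grip but blue or purple is not meant.

How it is judged (in metres and radians):
On the way, in this order (a step that is already met when the one before it is completed fails the run):
1. the spanner's larger eye is seated on the plug (horizontal distance between spanner_eye and plug_seat below 0.005 m and z of spanner_eye in the frame of plug_seat below 0.008 m and value of joint plug below -0.5 rad), for 0.1 s.
2. the plug is turned until the stripes line up (value of joint plug above -0.16 rad), for 0.2 s.
At the end, for the whole second after the job is handed in: The plug's stripe is within 9 degrees of the deck's stripe (the stop lies 7 degrees past it); the spanner lies flat and still on the tray's floor, upright as at the start, wholly inside the rim (value of joint plug above -0.16 rad and x of spanner_grip in the frame of tray between -0.035 and 0.035 m and y of spanner_grip in the frame of tray between -0.05 and 0.05 m and z of spanner_grip in the frame of tray between 0.013 and 0.033 m and angle between spanner_grip's own z axis and vertical below 0.06 rad and linear speed of spanner below 0.02 m/s); the robot touches nothing.
It fails at once if the plug is touched with the fingers (contact force between the fingers and plug above 1 N).
It fails at once if the spanner is dropped (linear speed of spanner above 0.7 m/s and not (contact force between the fingers and spanner above 0.05 N)).
It fails at once if the dish is disturbed (distance of dish from where it was at the start of the episode above 0.015 m).
It fails at once if the jar is disturbed (distance of jar from where it was at the start of the episode above 0.02 m).
It fails at once if the bottle is disturbed (distance of flask from where it was at the start of the episode above 0.02 m).
It also fails if it takes over 72 s, if anything falls off the work surface, if the arm or the gripper's body presses on something with over 40 N, if the wrist force passes 120 N, or if a joint passes its speed limit or range.

ROBOT

A 6-joint arm with a two-finger parallel gripper is mounted at the origin on the work surface. World frame = base frame: x ahead of the robot, y to its left, z up, the work surface at z = 0. Lengths are in m, angles in degrees, forces in N, time in s.
With the tool pointing down it reaches from about 0.4 to 0.825 m from the base axis. Payload 7 kg.
Tool frame: the origin (TCP) lies at the very end of the fingers, on their centre line; the grasp point (between the pads) lies 19 mm behind it (grasp_offset is the x of the grasp point in the tool frame, in m); x points along the fingers, y is the direction in which the jaws open and shut, and the axes are right-handed (so a half turn about x gives the same grasp; the last joint's range is limited). The gripper opens to 88 mm and grips with 3 to 60 N. Pads are 19 mm wide; open, the fingers measure 130 mm over their backs; the gripper's body (78 mm by 193 mm) begins 47 mm behind the grasp point.
Start: joints at [85.319, 20.546, 0.682, 0, -70.136, -16.507], TCP at [0.244, 0.629, 0.227] pointing down, gripper open.
Joint ranges: [-176.03, 176.03], [-82.01, 121.73], [-58.28, 71.71], [-173.87, 95.51], [-174.79, -0.11], [-173.66, 173.66]. Speed limits (degrees/s): [136.94, 136.94, 172.46, 180, 180, 180].

INTERFACE

Orientations are given as [roll, pitch, yaw] about the fixed x, y, z axes, in that order (R = Rz(yaw) Ry(pitch) Rx(roll)).
In Python, from plant import get_obs, snapshot, close_job, grasp_offset gives the robot as it stands.
- The arm moves only by the tool carry_out, never from a script. Its argument "series" is a list that holds one entry, the list of rows, each a list of 6 numbers: the shift along the tool's x, y, z in mm, then the turn, a rotation vector about the tool's x, y, z in degrees. A call has 1 to 10 rows; each row is the pose to reach, as a shift and turn from the pose commanded when the call began, along the tool's axes at that moment; what a row does not reach only later rows make up. A row lasts 1/8 s, in which the tool goes at most 62.5 mm and 10.7 degrees, less where a joint would pass 70% of its speed; a pose out of reach is approached as far as the arm can. A call with a gripper value outside its range is refused whole. "hand" is the gripper's target within -1 to 1 (shut at 1, half-way at 0, fully open at -1), set as the call begins (left out, the last holds). The fingers move at their own pace and stop on an object; the grip force is fixed at half the most. Time passes only in rows, so rows that repeat a pose let the fingers close. It gives the time, the measured TCP pose, the force and the opening at its end, in the units of the state.
- get_obs(): the state, without advancing time (a new reading comes with each control period).
- snapshot(name): name is "scene" or "side" or "wrist"; returns a dict with "color" (480x640x3 uint8, red, green, blue), "fx", "fy", "cx", "cy" (pixels), "dist_coeffs" ([k1, k2, p1, p2, k3] as OpenCV has them; the pictures are not rectified), "eye" and "attitude" of the camera in the world. Camera axes: x right, y down, z forward; pixel columns grow to the right and rows downward; lengths in m; the calibration is good to about 2 mm. A picture is of the moment at which its call begins. There is no depth.
- close_job(): hands the job in, once; it reports no verdict.
The state is a dict: "clock": time; "joint_pos": joint angles; "qvel": joint speeds; "tau": joint torques, N m; "tool_pos": TCP position; "orientation": TCP orientation; "force": force on the tool from outside, world axes, zero at the start; "moment": the same for the moment, N m; "opening": finger opening in m.
Only numpy, scipy, OpenCV 4.12 (cv2) and the standard library are available. Lean on these libraries where they do the work, as an engineer would, in place of code of your own. Each camera call takes 0.05 s, during which the arm holds its last target.

## Working session

There is one attempt and no reset: what is moved stays moved. The work goes in short steps, Python scripts to look and compute and a tool call to move; the robot and the scene stay as the last step left them, time stands still between calls to the robot, and variables do not carry over. Pictures are saved under pics/ and viewed, and the job is handed in when it is done.

Besides the shell and the picture viewer there is one more tool, called after "Emit:" as name([rows], argument=value, ...), one row to a line, values as JSON. carry_out: Moves the arm, as the interface text tells. Its arguments: {"type":"object","properties":{"series":{"type":"array","items":{"type":"array","items":{"type":"array","items":{"type":"number"}}}},"hand":{"type":"number"}},"required":["series"]}

```bash
ls; mkdir -p pics; python3 - <<'E'
from plant import *
import cv2
print(get_obs(), grasp_offset)
for n in ["scene","side","wrist"]:
    s=snapshot(n); cv2.imwrite(f"pics/{n}0.png",s["color"][:,:,::-1]); print(n,{k:v for k,v in s.items() if k!="color"})
E
```

```text
pics
{'clock': 0.0, 'joint_pos': array([ 8.53184450e+01,  2.05906707e+01,  6.35183135e-01, -2.11237230e-02,
       -7.01350222e+01, -1.65053528e+01]), 'qvel': array([-0.00581245,  0.05604875,  0.05116332,  0.00682417,  0.02191539,
        0.04025979]), 'tau': array([ 2.67234309e-04, -5.82714307e+01,  2.93051237e+01,  6.99689224e+00,
        6.91245645e-03, -1.57537174e-04]), 'tool_pos': array([0.24381317, 0.62891827, 0.22563886]), 'orientation': array([  94.1323556 ,   89.90733674, -107.06174582]), 'force': array([ 0.1108943 , -0.48485252,  0.39455851]), 'moment': array([ 0.01473649, -0.00939607, -0.04576116]), 'opening': 0.08746524633675908} -0.0188
scene {'fx': 576.7045498521286, 'fy': 576.7045498521286, 'cx': 333.98638238736834, 'cy': 239.94940973757267, 'dist_coeffs': array([-0.15665964,  0.        ,  0.        ,  0.        ,  0.        ]), 'eye': array([0.92053672, 0.65839948, 1.24512149]), 'attitude': array([-1.49531212e+02,  5.41361691e-02,  1.39716425e+02])}
side {'fx': 584.3118702788646, 'fy': 584.3118702788646, 'cx': 327.0019095148704, 'cy': 244.0964348620196, 'dist_coeffs': array([-0.14756882,  0.        ,  0.        ,  0.        ,  0.        ]), 'eye': array([ 0.02885884, -0.88026551,  0.82779451]), 'attitude': array([-122.12692171,    0.9713358 ,  -24.8412844 ])}
wrist {'fx': 335.8015890038863, 'fy': 335.8015890038863, 'cx': 323.64177916401337, 'cy': 239.91785369946155, 'dist_coeffs': array([-0.00371007,  0.        ,  0.        ,  0.        ,  0.        ]), 'eye': array([0.31214922, 0.60273015, 0.38344409]), 'attitude': array([ 1.64434661e+02, -4.24707832e-02, -1.11143509e+02])}
```

View pics/scene0.png

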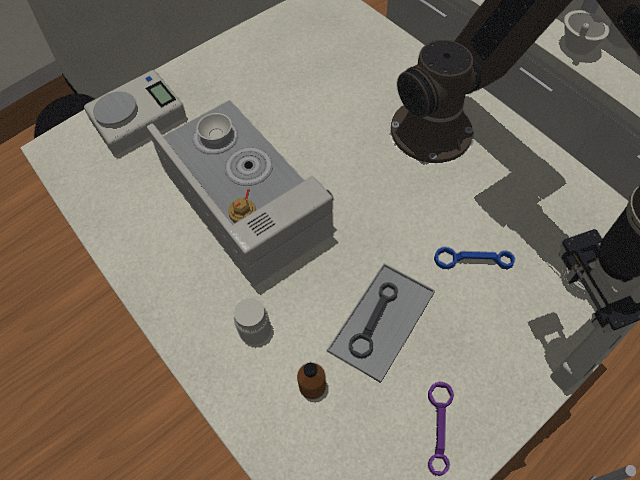

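View pics/side0.png

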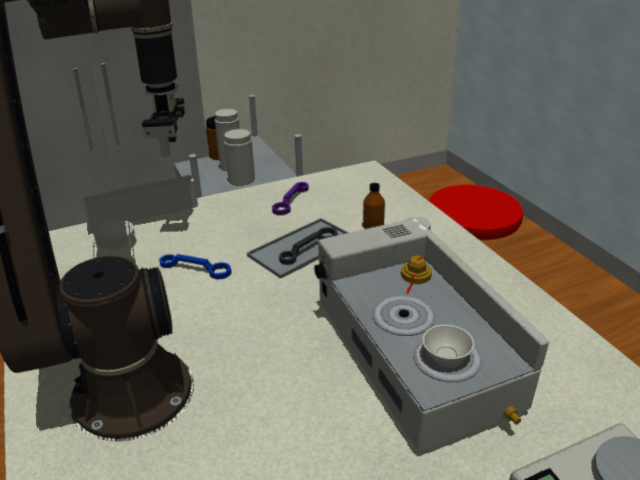

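View pics/wrist0.png

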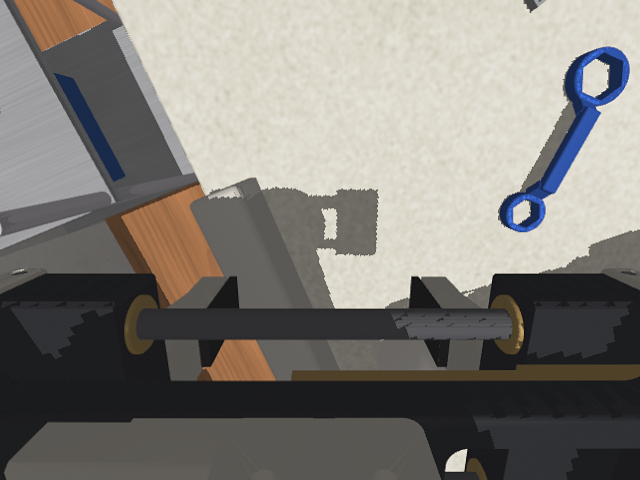

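The scene view shows the bath (130–330, 100–285), the plug near (241,208) and the tray (328–434, 265–380). The dark spanner's larger eye is at (361,345). Next I'll enlarge these for precise measurement.

```bash
cat > h.py <<'E'
import numpy as np, cv2
from scipy.spatial.transform import Rotation as R
def cam(s):
    return (R.from_euler('xyz',s['attitude'],degrees=True).as_matrix(), np.array(s['eye']),
      np.array([[s['fx'],0,s['cx']],[0,s['fy'],s['cy']],[0,0,1]]), np.array(s['dist_coeffs']))
def unproj(s,px,z):
    Rm,e,K,d=cam(s)
    p=cv2.undistortPoints(np.array(px,float).reshape(-1,1,2),K,d).reshape(-1,2)
    r=np.c_[p,np.ones(len(p))]@Rm.T
    return e+r*((z-e[2])/r[:,2])[:,None]
def proj(s,P):
    Rm,e,K,d=cam(s)
    q=(np.array(P,float).reshape(-1,3)-e)@Rm
    return cv2.projectPoints(q,np.zeros(3),np.zeros(3),K,d)[0].reshape(-1,2)
E
python3 - <<'E'
from plant import *
import cv2,pickle
from h import *
s={n:snapshot(n) for n in ["scene","side"]}
pickle.dump(s,open('s0.pkl','wb'))
c=s['scene']['color'][:,:,::-1]
def crop(c,u,v,w,h,k,n): cv2.imwrite('pics/'+n,cv2.resize(c[v:v+h,u:u+w],None,fx=k,fy=k,interpolation=cv2.INTER_CUBIC))
crop(c,320,255,125,135,4,'tray.png')
crop(c,140,90,200,150,4,'bath.png')
c=s['side']['color'][:,:,::-1]
crop(c,310,215,240,200,3,'bath_s.png')
crop(c,370,240,90,70,8,'plug_s.png')
E
```

```text
(no output)
```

View pics/tray.png

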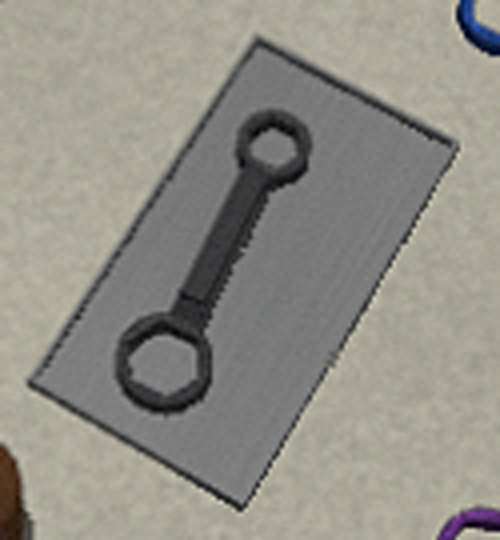

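View pics/bath.png

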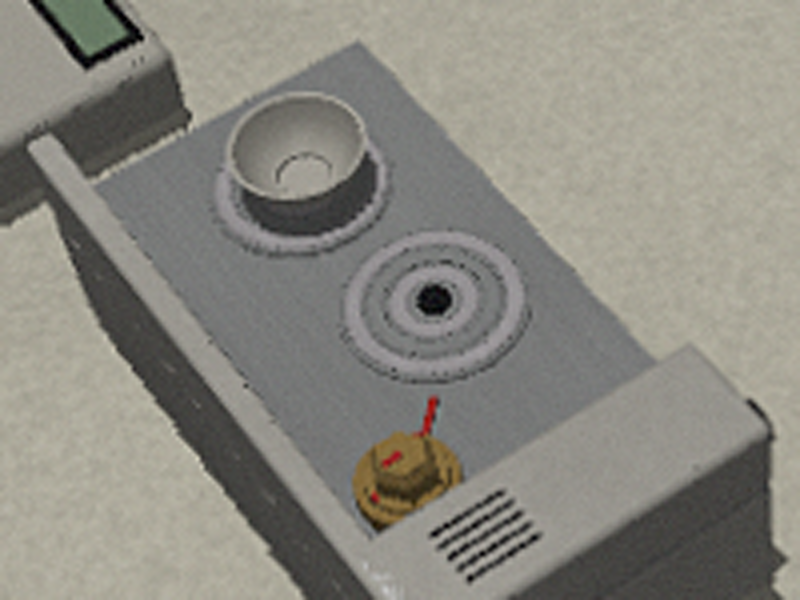

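View pics/bath_s.png

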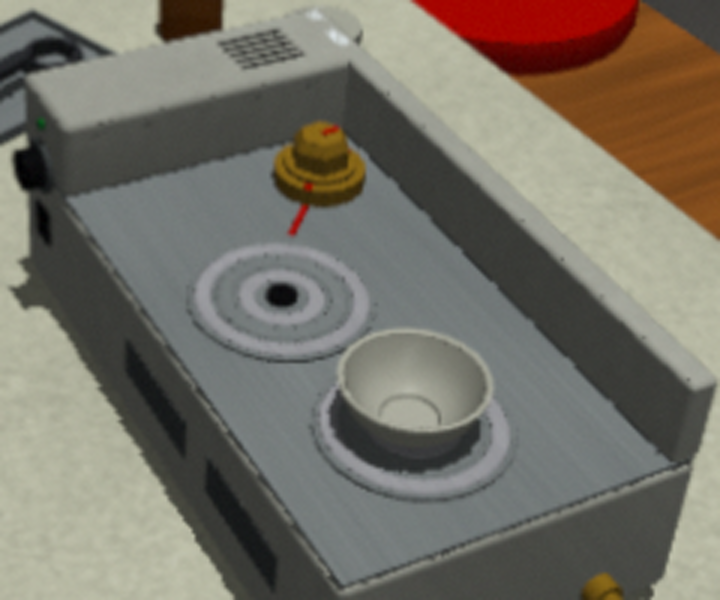

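View pics/plug_s.png

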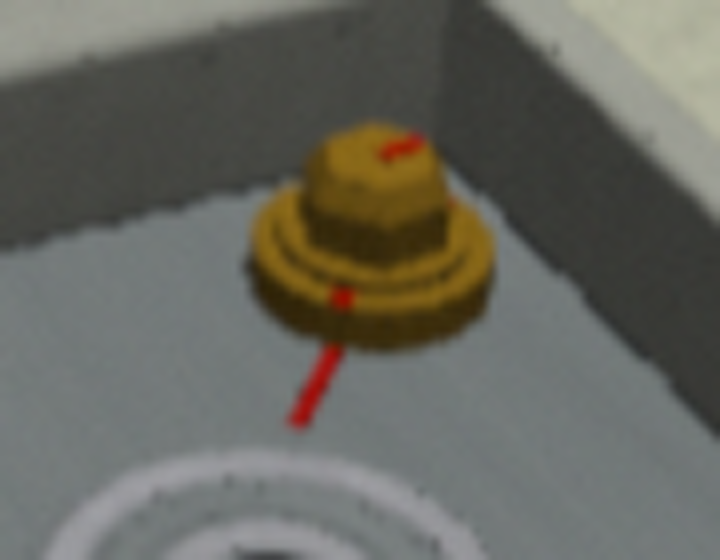

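```bash
cat > fit.py <<'E'
from h import *; import pickle
from scipy.optimize import least_squares
s=pickle.load(open('s0.pkl','rb'))
def o(c,k,u,v): return [c[0]/k+u,c[1]/k+v]
obs=[]
for P,c in [((-120,-230,120),(358,42)),((-120,150,120),(655,362)),((100,-230,120),(95,185)),((-120,150,180),(690,345)),((-120,230,180),(775,430))]:
    obs.append(('scene',P,o(c,4,140,90)))
for P,c in [((-120,-230,120),(343,587)),((100,-230,120),(690,462)),((-120,150,120),(68,197)),((-120,150,180),(65,133)),((-120,230,180),(28,82)),((100,150,120),(350,138)),((120,-230,180),(715,383))]:
    obs.append(('side',P,o(c,3,310,215)))
def T(p,P):
    a=p[2];P=np.array(P,float)/1000;return np.array([p[0]+np.cos(a)*P[0]-np.sin(a)*P[1],p[1]+np.sin(a)*P[0]+np.cos(a)*P[1],P[2]])
def res(p,full=False):
    r=np.array([proj(s[n],T(p,P))[0]-c for n,P,c in obs]);return r if full else r.ravel()
best=min((least_squares(res,[0.6,-0.1,a],loss='soft_l1') for a in np.arange(-3,3.2,.7)),key=lambda r:r.cost)
p=best.x;print(p[:2],np.degrees(p[2]));print(res(p,True).round(1))
print('plug',T(p,(52,102,138)),'deckmark',T(p,(52-35.36,102-35.36,120)))
for n in s: print(n,proj(s[n],[T(p,(52,102,120)),T(p,(52,102,160)),T(p,(16.6,66.6,120))]).round(1))
a=p[2]
# plug mark angle
for n,pts in [('scene',[o((393,460),4,140,90),o((376,497),4,140,90)]),('side',[o((400,148),8,370,240),o((453,205),8,370,240)])]:
    for q,z in zip(pts,[.160,.138]):
        w=unproj(s[n],[q],z)[0]; d=w-T(p,(52,102,138)); print(n,z,w,np.linalg.norm(d[:2]),'ang in bath',np.degrees(np.arctan2(d[1],d[0])-a)%360)
t=[o(c,4,320,255) for c in [(258,38),(458,145),(242,508),(30,382)]]
w=unproj(s['scene'],t,.012);print('tray',w,w.mean(0),[np.linalg.norm(w[i]-w[(i+1)%4]) for i in range(4)])
for z in (.019,): 
  e=unproj(s['scene'],[o((164,362),4,320,255),o((274,149),4,320,255)],z);print(e,np.linalg.norm(e[0]-e[1]),np.degrees(np.arctan2(*(e[0]-e[1])[[1,0]])), e[1]+(e[0]-e[1])*0)
tx=(w[2]+w[3]-w[0]-w[1])/2;print('tray yaw',np.degrees(np.arctan2(tx[1],tx[0])))
E
python3 fit.py
```

```text
[ 0.55303241 -0.14581664] -3.1333567672497145
[[-0.  -2.8]
 [ 8.4  8.3]
 [-6.1 -0. ]
 [-1.3 -2.6]
 [-1.6 -1.2]
 [-0.6 -0. ]
 [-4.7  1.6]
 [ 0.2  0.8]
 [ 0.9 -2.1]
 [-1.  -4.2]
 [-0.8 -2.7]
 [ 3.1 -1.6]]
plug [ 0.61053001 -0.04681145  0.138     ] deckmark [ 0.57329009 -0.08018581  0.12      ]
scene [[240.7 211.8]
 [238.3 202.2]
 [245.3 194.4]]
side [[417.3 274.9]
 [418.6 259. ]
 [410.6 288. ]]
scene 0.16 [ 0.61502074 -0.04062953  0.16      ] 0.007640867353186914 ang in bath 57.13760002759709
scene 0.138 [ 0.63119401 -0.04022742  0.138     ] 0.021687565726567076 ang in bath 20.806435019311728
side 0.16 [ 0.61408729 -0.04652142  0.16      ] 0.0035690890701904287 ang in bath 7.794534178085202
side 0.138 [ 0.63124572 -0.04816631  0.138     ] 0.020759972685785968 ang in bath 359.3914119068238
tray [[0.40365349 0.2360916  0.012     ]
 [0.36190548 0.36603734 0.012     ]
 [0.60786231 0.44503424 0.012     ]
 [0.64931255 0.31411151 0.012     ]] [0.50568346 0.34031867 0.012     ] [np.float64(0.13648733002118263), np.float64(0.2583317089157479), np.float64(0.137327653066795), np.float64(0.25775080941988243)]
[[0.58614503 0.35559157 0.019     ]
 [0.44954658 0.29884092 0.019     ]] 0.14791812455756595 22.560737717991334 [0.44954658 0.29884092 0.019     ]
tray yaw 17.71292115568181
```

```bash
sed -i 's/((-120,150,120),(655,362)),((100,-230,120),(95,185)),//' fit.py; python3 fit.py | head -20; python3 - <<'E'
from h import *
from plant import get_obs,snapshot
o=get_obs();Rt=R.from_euler('xyz',o['orientation'],degrees=True).as_matrix();print(Rt.round(3))
s=snapshot('wrist');Rm,e,K,d=cam(s)
print('cam in tool',Rt.T@(e-o['tool_pos']),(Rt.T@Rm).round(3))
z=Rt[:,2];print('tool z yaw',np.degrees(np.arctan2(z[1],z[0])))
E
```

```text
[ 0.55359671 -0.14484804] -3.078451095536431
[[-0.1 -2.5]
 [-1.2 -2.3]
 [-1.4 -0.9]
 [-0.5 -0.6]
 [-4.8  1. ]
 [ 0.2  0.5]
 [ 0.9 -2.3]
 [-1.1 -4.4]
 [-1.  -3. ]
 [ 3.  -2.2]]
plug [ 0.61099941 -0.0457878   0.138     ] deckmark [ 0.57379149 -0.07919783  0.12      ]
scene [[240.8 212.2]
 [238.4 202.6]
 [245.4 194.8]]
side [[417.3 274.6]
 [418.5 258.7]
 [410.5 287.7]]
scene 0.16 [ 0.61502074 -0.04062953  0.16      ] 0.006540559698077002 ang in bath 55.138902365343164
scene 0.138 [ 0.63119401 -0.04022742  0.138     ] 0.02094611786538512 ang in bath 18.472809090311785
[[-0.    -0.361 -0.932]
 [-0.001 -0.932  0.361]
 [-1.     0.001 -0.   ]]
cam in tool [-1.57730472e-01 -6.48728110e-06 -7.32100116e-02] [[ 0.001 -0.268  0.963]
 [ 1.     0.001 -0.001]
 [-0.001  0.963  0.268]]
tool z yaw 158.81080386190743
```

```bash
cat >> h.py <<'E'
def tool(x,y,z,yaw):
    a=np.radians(yaw); zt=-np.array([np.cos(a),np.sin(a),0]); xt=np.array([0,0,-1.]); return np.c_[xt,np.cross(zt,xt),zt], np.array([x,y,z])
def rows(cur,tgts):
    Rc,pc=cur; out=[]
    for t in tgts:
        Rt,pt=tool(*t); d=Rc.T@(pt-pc)*1000; w=R.from_matrix(Rc.T@Rt).as_rotvec(degrees=True)
        out.append([round(float(v),1)+0 for v in np.r_[d,w]])
    return out
def meas():
    from plant import get_obs
    o=get_obs(); return R.from_euler('xyz',o['orientation'],degrees=True).as_matrix(),np.array(o['tool_pos'])
def yawof(Rm): return np.degrees(np.arctan2(-Rm[1,2],-Rm[0,2]))
def apply(cur,row):
    Rc,pc=cur; return Rc@R.from_rotvec(row[3:],degrees=True).as_matrix(), pc+Rc@np.array(row[:3])/1000
E
python3 - <<'E'
from h import *; import pickle
s=pickle.load(open('s0.pkl','rb'))
print(unproj(s['scene'],[[311,370],[250,308]],.13))
print(rows(meas(),[(.517,.327,.16,22.6)]))
print(rows(meas(),[(.517,.327,.13,22.6)]))
E
```

```text
[[0.72681255 0.35726508 0.13      ]
 [0.73989458 0.16968155 0.13      ]]
[[66.4, 183.0, -363.8, -43.8, 0.0, 0.0]]
[[96.4, 183.0, -363.8, -43.8, 0.0, 0.0]]
```

Emit:
carry_out([
  [[66, 183, -364, -43.8, 0, 0], [66, 183, -364, -43.8, 0, 0], [66, 183, -364, -43.8, 0, 0], [66, 183, -364, -43.8, 0, 0], [66, 183, -364, -43.8, 0, 0], [66, 183, -364, -43.8, 0, 0], [66, 183, -364, -43.8, 0, 0], [66, 183, -364, -43.8, 0, 0], [66, 183, -364, -43.8, 0, 0], [66, 183, -364, -43.8, 0, 0]],
], hand=0.1)

```text
clock: 1.55
tool_pos: [0.5168, 0.328, 0.1608]
orientation: [-149.9, 90.0, 52.7]
force: [-0.0, -0.2, -0.4]
opening: 0.0396
```

```bash
cat > w.py <<'E'
from plant import *; from h import *; import sys,pickle
n=sys.argv[1]; cam_=sys.argv[2] if len(sys.argv)>2 else 'wrist'
s=snapshot(cam_); pickle.dump(s,open(n+'.pkl','wb')); cv2.imwrite(f'pics/{n}.png',s['color'][:,:,::-1])
o=get_obs(); m=meas(); print(o['clock'],o['joint_pos'].round(1),'tcp',m[1].round(4),'yaw',round(yawof(m[0]),2),'tilt',m[0][:,0].round(4),'F',o['force'].round(1),'M',o['moment'].round(2),o['opening'])
E
python3 w.py w1
```

```text
1.6 [ 50.7  17.5 -12.8  -0.  -59.7  62. ] tcp [0.5167 0.3281 0.1608] yaw 22.69 tilt [ 3.e-04  4.e-04 -1.e+00] F [0.5 0.1 0.3] M [-0.05 -0.06  0.03] 0.039414283731202863
```

View pics/w1.png

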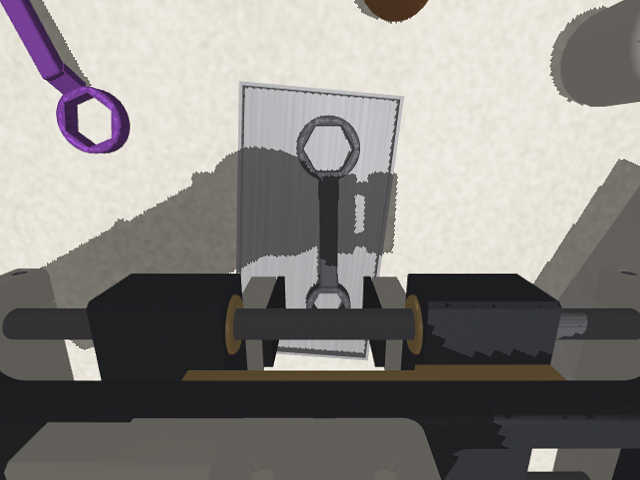

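```bash
python3 - <<'E'
from h import *; import pickle
s=pickle.load(open('w1.pkl','rb'))
e=unproj(s,[[328,147.5]],.019)[0]; b=unproj(s,[[329,183],[328.5,272],[318.5,230],[338,230]],.035)
print(e,b); d=b[0]-b[1];a=np.arctan2(d[1],d[0]);print(np.degrees(a), (b[2]+b[3])/2)
a2=(e-(b[2]+b[3])/2)[:2]; a2=np.degrees(np.arctan2(a2[1],a2[0]));print('eye-handle dir',a2)
for y in (22.6,a2): print(e[:2]-.075*np.array([np.cos(np.radians(y)),np.sin(np.radians(y))]))
E
```

```text
[0.5850617  0.35198477 0.019     ] [[0.55894258 0.34024674 0.035     ]
 [0.4856253  0.30965509 0.035     ]
 [0.51811988 0.33285653 0.035     ]
 [0.5246699  0.31721949 0.035     ]]
22.648347217922588 [0.52139489 0.32503801 0.035     ]
eye-handle dir 22.940347542961923
[0.51582094 0.32316263]
[0.51599337 0.32275183]
```

```bash
python3 - <<'E'
from h import *
print(rows(meas(),[(.516,.324,.05,22.7),(.516,.324,.011,22.7)]))
E
```

```text
[[110.8, 3.5, 2.3, 0.0, 0.0, 0.0], [149.8, 3.5, 2.3, 0.0, 0.0, 0.0]]
```

Emit:
carry_out([
  [[55, 3.5, 2.3, 0, 0, 0], [105, 3.5, 2.3, 0, 0, 0], [130, 3.5, 2.3, 0, 0, 0], [142, 3.5, 2.3, 0, 0, 0], [149.5, 3.5, 2.3, 0, 0, 0], [149.5, 3.5, 2.3, 0, 0, 0]],
])

```text
clock: 2.35
tool_pos: [0.5166, 0.3235, 0.0115]
orientation: [-158.3, 90.0, 44.3]
force: [0.2, 0.5, 0.0]
opening: 0.0396
```

Emit:
carry_out([
  [[0, 0, 0, 0, 0, 0], [0, 0, 0, 0, 0, 0], [0, 0, 0, 0, 0, 0], [0, 0, 0, 0, 0, 0]],
], hand=1)

```text
clock: 2.85
tool_pos: [0.5167, 0.3233, 0.0116]
orientation: [-160.6, 90.0, 42.0]
force: [-1.4, 0.3, 4.4]
opening: 0.0152
```

```bash
python3 w.py w2; python3 w.py sd2 side
```

```text
2.9 [ 50.4  26.7 -21.7   0.  -41.6  62.2] tcp [0.5167 0.3233 0.0116] yaw 22.63 tilt [ 6.e-04  5.e-04 -1.e+00] F [-1.9  0.   4.7] M [-0.01  0.47  0.05] 0.015538512906117508
2.95 [ 50.4  26.7 -21.7   0.  -41.6  62.2] tcp [0.5167 0.3233 0.0116] yaw 22.63 tilt [ 6.e-04  5.e-04 -1.e+00] F [-1.4 -0.6  5.8] M [-0.09  0.5   0.05] 0.015612307919896146
```

View pics/w2.png

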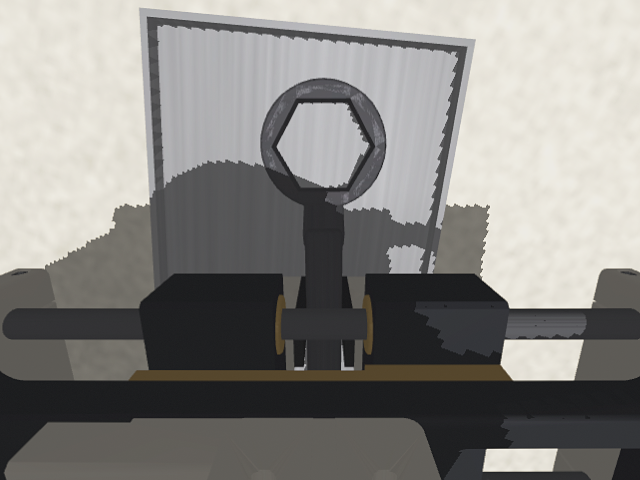

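```bash
python3 - <<'E'
from h import *; import pickle
s=pickle.load(open('w2.pkl','rb')); m=meas()
e=unproj(s,[[323,143]],.019)[0]; print('eye in tool',m[0].T@(e-m[1]))
print(rows(m,[(*m[1][:2],.24,22.7),(.50,-.156,.24,45)]))
E
```

```text
eye in tool [-0.00731753  0.00016246 -0.07444891]
[[-228.4, 0.0, -0.2, -0.1, 0.0, 0.0], [-228.6, 435.9, 199.6, -22.4, 0.0, 0.0]]
```

Emit:
carry_out([
  [[-15, 0, 0, 0, 0, 0], [-60, 0, 0, 0, 0, 0], [-120, 0, 0, 0, 0, 0], [-180, 0, 0, 0, 0, 0], [-228, 0, 0, 0, 0, 0], [-228, 40, 20, -3, 0, 0], [-228, 90, 42, -6, 0, 0], [-228, 145, 66, -8, 0, 0], [-228, 200, 91, -10, 0, 0], [-228, 250, 115, -13, 0, 0]],
])

```text
clock: 4.2
tool_pos: [0.5053, 0.0459, 0.2393]
orientation: [-47.5, 90.0, 168.1]
force: [0.5, -0.6, -3.7]
opening: 0.0155
```

```bash
python3 - <<'E'
from h import *
from plant import get_obs
m=meas(); print(m[1],yawof(m[0]),get_obs()['opening'],rows(m,[(.50,-.156,.24,45)]))
E
```

```text
[0.50525186 0.04592792 0.23926652] 35.68510193531965 0.015475663214661695 [[-0.8, 160.9, 122.1, -9.3, 0.0, 0.0]]
```

Emit:
carry_out([
  [[0, 45, 34, -3, 0, 0], [0, 90, 68, -5, 0, 0], [0, 130, 98, -8, 0, 0], [0, 150, 114, -9.3, 0, 0], [0, 161, 122, -9.3, 0, 0], [0, 161, 122, -9.3, 0, 0]],
])

```text
clock: 4.95
tool_pos: [0.5006, -0.1543, 0.239]
orientation: [-68.5, 90.0, 156.3]
force: [0.3, 0.3, -3.6]
opening: 0.0158
```

```bash
python3 w.py w3
```

```text
5.0 [  4.4   5.8 -17.1  -0.  -67.1 130.5] tcp [ 0.5007 -0.1537  0.239 ] yaw 44.85 tilt [-4.e-04  4.e-04 -1.e+00] F [-0.2 -0.6 -4. ] M [-0.02 -0.01  0.06] 0.015455665879643733
```

View pics/w3.png

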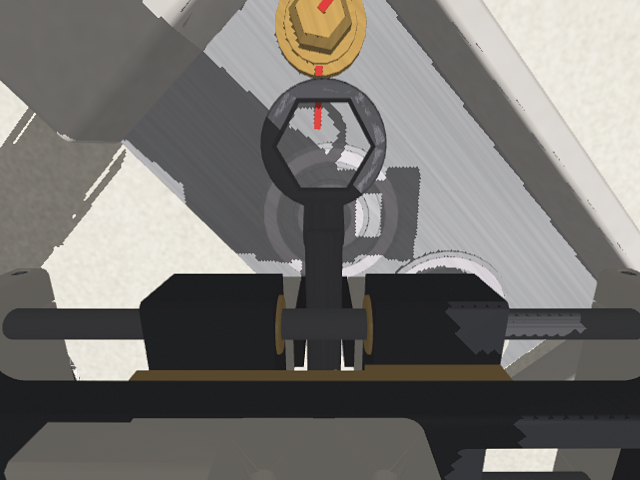

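Emit:
carry_out([
  [[-5, 0, 35, 0, 0, 0], [-5, 0, 35, 0, 0, 0], [-5, 0, 35, 0, 0, 0]],
])

```text
clock: 5.38
tool_pos: [0.4765, -0.1778, 0.2442]
orientation: [156.2, 90.0, 21.1]
force: [1.0, -0.2, -3.8]
opening: 0.0155
```

```bash
python3 w.py w4; python3 - <<'E'
import cv2
c=cv2.imread('pics/w4.png');cv2.imwrite('pics/w4c.png',cv2.resize(c[0:140,230:410],None,fx=4,fy=4,interpolation=cv2.INTER_CUBIC))
E
```

```text
5.425 [  1.7   4.  -18.4  -0.  -67.6 133.3] tcp [ 0.4766 -0.1778  0.2441] yaw 44.96 tilt [ 4.e-04  2.e-04 -1.e+00] F [-0.2 -0.1 -4.4] M [-0.03 -0.05  0.04] 0.015348626205992935
```

View pics/w4c.png

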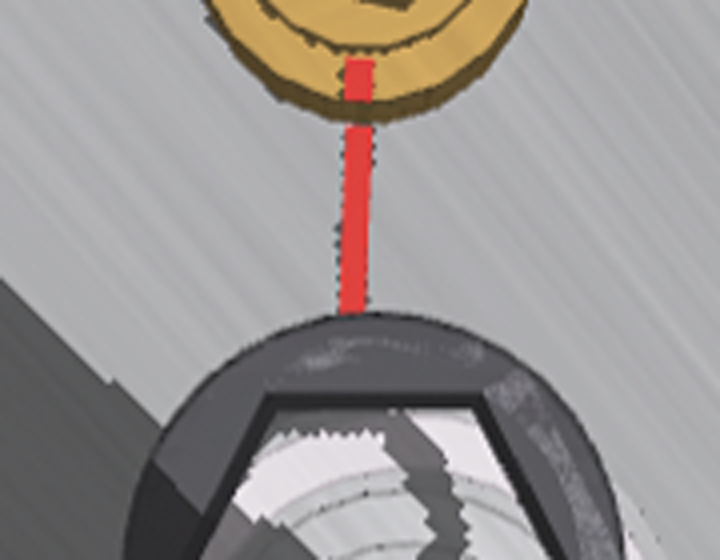

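Emit:
carry_out([
  [[-56, 0, -34, 0, 0, 0], [-56, 0, -34, 0, 0, 0], [-56, 0, -34, 0, 0, 0], [-56, 0, -34, 0, 0, 0]],
])

```text
clock: 5.92
tool_pos: [0.4994, -0.1544, 0.2986]
orientation: [-51.4, 89.9, 173.5]
force: [0.1, -0.1, -4.6]
opening: 0.0155
```

```bash
python3 w.py w5; python3 - <<'E'
import cv2
c=cv2.imread('pics/w5.png');cv2.imwrite('pics/w5c.png',cv2.resize(c[0:110,250:390],None,fx=5,fy=5,interpolation=cv2.INTER_CUBIC))
E
```

```text
5.975 [  4.3   3.8 -11.5  -0.  -74.9 130.6] tcp [ 0.4995 -0.1546  0.2988] yaw 44.9 tilt [-2.3e-03  2.0e-04 -1.0e+00] F [-0.3  0.1 -4.3] M [-0.1  -0.06 -0.05] 0.015320457079155695
```

View pics/w5c.png

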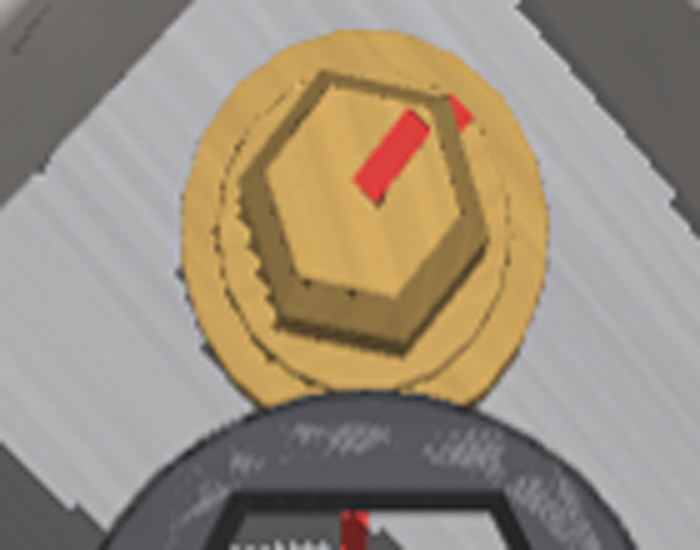

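```bash
python3 - <<'E'
from h import *; import pickle
s=pickle.load(open('w5.pkl','rb')); m=meas()
def u(pts,z): return unproj(s,np.array(pts)/5+[250,0],z)
v=u([(325,85),(443,100),(462,210),(393,297),(305,280),(268,185)],.160)
c=v.mean(0);print('c top',c,np.linalg.norm(v-c,axis=1)); 
an=np.degrees(np.arctan2(v[:,1]-c[1],v[:,0]-c[0]))%60;print(an)
st=u([(363,190),(420,118)],.160);d=st[1]-st[0];print('stripe dir',np.degrees(np.arctan2(d[1],d[0])), st-c, np.linalg.norm(st-c,axis=1))
f=u([(461,112)],.138)[0]-c;print('flange mark',np.degrees(np.arctan2(f[1],f[0])))
b=u([(283,322),(402,350),(485,245),(240,178)],.138);print(b, (b[1]+[0,0,0]))
cc=u([(363,245)],.138);print(u([(218,235),(508,235)],.138),u([(182,230),(548,230)],.13))
# red deck stripe
for n in('w3','w4'):
    s2=pickle.load(open(n+'.pkl','rb'));
    pts=[[318,103],[318,128]] if n=='w3' else [[230+360/4,125/4],[230+352/4,310/4]]
    w=unproj(s2,pts,.120);d=w[0]-w[1];print(n,w,np.degrees(np.arctan2(d[1],d[0])))
E
```

```text
c top [ 0.60858342 -0.04558922  0.16      ] [0.01627948 0.01762341 0.01529456 0.01529105 0.01559943 0.01541291]
[ 7.83769047  2.26592649  6.37248139  1.33621908  6.55084495 10.39659864]
stripe dir 3.3137170979027832 [[ 4.47874713e-05  6.94777857e-04  2.77555756e-17]
 [ 1.33630695e-02  1.46590432e-03 -2.77555756e-17]] [0.00069622 0.01344323]
flange mark 3.9356023092607573
[[ 0.58883005 -0.04509179  0.138     ]
 [ 0.60019273 -0.06267975  0.138     ]
 [ 0.6216042  -0.06110698  0.138     ]
 [ 0.59949593 -0.02462307  0.138     ]] [ 0.60019273 -0.06267975  0.138     ]
[[ 0.59064681 -0.02793684  0.138     ]
 [ 0.6254207  -0.06277185  0.138     ]] [[ 0.5877669  -0.02107086  0.13      ]
 [ 0.63272588 -0.06610872  0.13      ]]
w3 [[ 0.57239956 -0.07773667  0.12      ]
 [ 0.5593953  -0.09056076  0.12      ]] 44.600329915001915
w4 [[ 0.58513931 -0.0665358   0.12      ]
 [ 0.56167845 -0.08768887  0.12      ]] 42.03884985995098
```

```bash
cat >> h.py <<'E'
PLUG=np.array([.6085,-.0456]); EYE=np.array([.0002,-.0745])  # tool y,z
def tcp(yaw,z,dx=(0,0)):
    Rt,_=tool(0,0,0,yaw); o=Rt@np.array([0,*EYE]); return (PLUG[0]-o[0]+dx[0],PLUG[1]-o[1]+dx[1],z,yaw)
E
python3 - <<'E'
from h import *
m=meas();print(rows(m,[tcp(34.5,.21),tcp(34.5,.18)]))
E
```

```text
[[88.7, -13.7, -81.0, 10.4, 0.1, 0.1], [118.7, -13.6, -81.1, 10.4, 0.1, 0.1]]
```

Emit:
carry_out([
  [[40, -6, -40, 5, 0, 0], [80, -13.5, -81, 10.4, 0, 0], [118, -13.5, -81, 10.4, 0.1, 0.1], [118, -13.5, -81, 10.4, 0.1, 0.1], [118, -13.5, -81, 10.4, 0.1, 0.1]],
])

```text
clock: 6.6
tool_pos: [0.5487, -0.0884, 0.1834]
orientation: [132.0, 89.8, -13.5]
force: [-0.1, -0.1, -3.4]
opening: 0.0155
```

```bash
python3 w.py w6; python3 - <<'E'
import cv2
c=cv2.imread('pics/w6.png');cv2.imwrite('pics/w6c.png',cv2.resize(c[60:230,230:420],None,fx=4,fy=4,interpolation=cv2.INTER_CUBIC)[:600])
E
```

```text
6.65 [ 1.110e+01  1.110e+01 -1.830e+01  1.000e-01 -6.030e+01  1.134e+02] tcp [ 0.549  -0.0884  0.184 ] yaw 34.5 tilt [ 5.e-03 -5.e-04 -1.e+00] F [-0.1  0.3 -3.4] M [-0.06 -0.02  0.01] 0.015635067100126975
```

View pics/w6c.png

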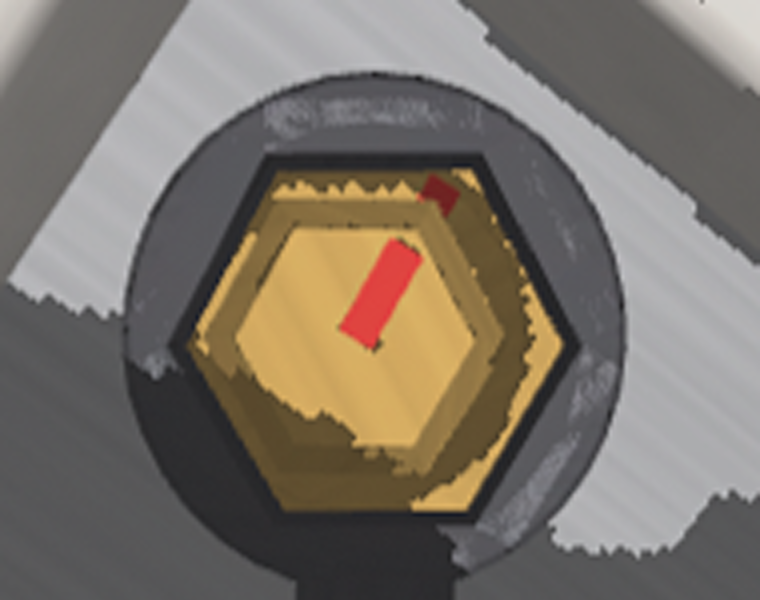

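```bash
python3 - <<'E'
from h import *; import pickle
s=pickle.load(open('w6.pkl','rb')); m=meas()
q=lambda x,y:[x/4+230,y/4+60]
e=unproj(s,[q(377,333)],m[1][2]+.0074)[0]; p=unproj(s,[q(355,338)],.160)[0]
print(e,p,m[0].T@(e-p)*1000,'eye in tool',m[0].T@(e-m[1]))
s0=proj(s,[[*PLUG,.16]]);print(s0, [q(355,338)])
E
```

```text
[ 0.61029863 -0.04701605  0.19135019] [ 0.60854061 -0.04495144  0.16      ] [-31.34001607   2.79837254  -0.40036435] eye in tool [-0.0071125   0.00065769 -0.07393418]
[[319.73640848 145.30242294]] [[318.75, 144.5]]
```

Emit:
carry_out([
  [[3, -2.5, 0.2, 0, 0, 0], [6, -2.5, 0.2, 0, 0, 0], [6, -2.5, 0.2, 0, 0, 0]],
])

```text
clock: 7.02
tool_pos: [0.5464, -0.086, 0.1762]
orientation: [142.2, 89.9, -3.3]
force: [0.5, -0.3, -3.9]
opening: 0.0156
```

```bash
sed -i 's/c.png/c.png/' w.py; cat >> w.py <<'E'
if cam_=='wrist': cv2.imwrite(f'pics/{n}c.png',cv2.resize(s['color'][60:210,230:420,::-1],None,fx=4,fy=4,interpolation=cv2.INTER_CUBIC))
E
python3 w.py w7
```

```text
7.075 [ 11.4  11.3 -19.1   0.  -59.5 113.1] tcp [ 0.5465 -0.086   0.1762] yaw 34.51 tilt [ 2.6e-03 -2.0e-04 -1.0e+00] F [ 0.2  0.3 -4.7] M [-0.1  -0.01  0.02] 0.015578013906309553
```

View pics/w7c.png

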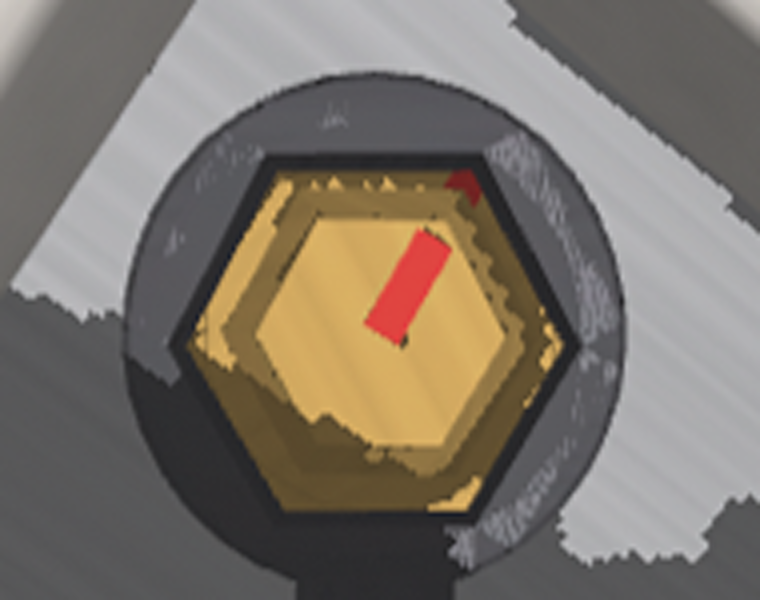

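```bash
python3 - <<'E'
from h import *; import pickle
s=pickle.load(open('w7.pkl','rb')); m=meas()
q=lambda x,y:[x/4+230,y/4+60]
for pe,pp in [((376.5,333),(381,332))]:
    e=unproj(s,[q(*pe)],m[1][2]+.0074)[0]; p=unproj(s,[q(*pp)],.160)[0]
    print(e,p,m[0].T@(e-p)*1000)
E
```

```text
[ 0.60799216 -0.04453926  0.18363438] [ 0.60866595 -0.04485891  0.16      ] [-23.63614818  -0.60522616   0.32577806]
```

Emit:
carry_out([
  [[6, 0.4, -0.3, 0, 0, 0], [12, 0.4, -0.3, 0, 0, 0], [17, 0.4, -0.3, 0, 0, 0], [17, 0.4, -0.3, 0, 0, 0]],
])

```text
clock: 7.58
tool_pos: [0.5467, -0.0861, 0.1584]
orientation: [126.2, 89.9, -19.3]
force: [0.1, -0.4, -4.0]
opening: 0.0157
```

Emit:
carry_out([
  [[5, 0, 0, 0, 0, 0], [9, 0, 0, 0, 0, 0], [11, 0, 0, 0, 0, 0], [11, 0, 0, 0, 0, 0]],
])

```text
clock: 8.07
tool_pos: [0.547, -0.0861, 0.1479]
orientation: [137.6, 89.9, -7.8]
force: [-0.0, -0.1, -4.7]
opening: 0.0156
```

```bash
python3 w.py w8
```

```text
8.125 [ 1.140e+01  1.290e+01 -2.110e+01  1.000e-01 -5.590e+01  1.131e+02] tcp [ 0.5471 -0.0861  0.148 ] yaw 34.51 tilt [ 2.4e-03 -3.0e-04 -1.0e+00] F [ 0.6  0.  -3.9] M [-0.11  0.    0.04] 0.01573977696625892
```

View pics/w8c.png

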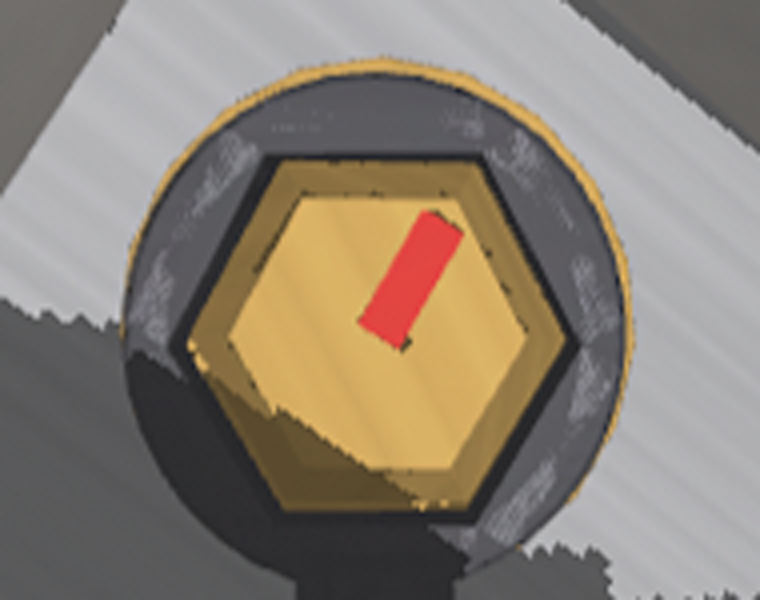

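```bash
sed -i 's/^PLUG=.*/PLUG=np.array([.6087,-.0449]); EYE=np.array([.0010,-.0742])/' h.py; cat > arc.py <<'E'
import sys; from h import *
a=list(map(float,sys.argv[1].split(','))); z=.148
m=meas(); t=tcp(a[0],z); print('expected',np.round(t,4),'measured',m[1].round(4),round(yawof(m[0]),2))
for r in rows(tool(*t),[tcp(y,z) for y in a[1:]]): print(r)
E
python3 arc.py 34.5,26,18,10,2,-5
```

```text
expected [ 0.547  -0.0861  0.148  34.5   ] measured [ 0.5471 -0.0861  0.148 ] 34.51
[0.0, -11.0, -1.0, 8.5, 0.0, 0.0]
[0.0, -21.0, -3.3, 16.5, 0.0, 0.0]
[0.0, -30.7, -7.1, 24.5, 0.0, 0.0]
[0.0, -39.7, -12.2, 32.5, 0.0, 0.0]
[0.0, -47.0, -17.6, 39.5, 0.0, 0.0]
```

Emit:
carry_out([
  [[0, -11, -1, 8.5, 0, 0], [0, -21, -3.3, 16.5, 0, 0], [0, -30.7, -7.1, 24.5, 0, 0], [0, -39.7, -12.2, 32.5, 0, 0], [0, -47, -17.6, 39.5, 0, 0], [0, -47, -17.6, 39.5, 0, 0], [0, -47, -17.6, 39.5, 0, 0]],
])

```text
clock: 9.0
tool_pos: [0.5354, -0.0379, 0.1484]
orientation: [170.0, 89.8, -14.9]
force: [3.0, -4.5, -4.6]
opening: 0.0157
```

```bash
python3 w.py w9
```

```text
9.05 [ 17.   11.3 -23.2   0.1 -55.3  68. ] tcp [ 0.5354 -0.0378  0.1484] yaw -4.94 tilt [ 3.3e-03 -8.0e-04 -1.0e+00] F [ 2.6 -4.  -3.6] M [-1.74 -0.8  -0.23] 0.01581669509876566
```

View pics/w9c.png

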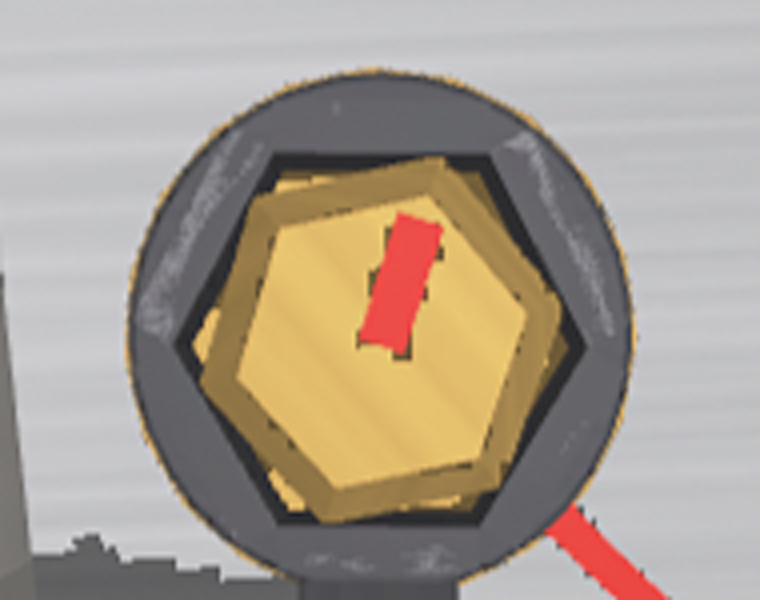

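```bash
python3 - <<'E'
from h import *
L=[tcp(1,.148),tcp(8,.148),tcp(8,.148),tcp(8,.162),tcp(8,.178)]
for r in rows(tool(*tcp(-5,.148)),L): print(r)
print()
for r in rows(tool(*tcp(8,.178)),[tcp(y,.178) for y in (17,26,35,44,53,62,68,68)]): print(r)
E
```

```text
[0.0, 7.8, -0.3, -6.0, 0.0, 0.0]
[0.0, 16.7, -1.7, -13.0, 0.0, 0.0]
[0.0, 16.7, -1.7, -13.0, 0.0, 0.0]
[-14.0, 16.7, -1.7, -13.0, 0.0, 0.0]
[-30.0, 16.7, -1.7, -13.0, 0.0, 0.0]

[0.0, 11.6, -0.8, -9.0, 0.0, 0.0]
[0.0, 23.0, -3.3, -18.0, 0.0, 0.0]
[0.0, 33.8, -7.6, -27.0, 0.0, 0.0]
[0.0, 43.8, -13.6, -36.0, 0.0, 0.0]
[0.0, 52.8, -21.0, -45.0, 0.0, 0.0]
[0.0, 60.4, -29.8, -54.0, 0.0, 0.0]
[0.0, 64.8, -36.2, -60.0, 0.0, 0.0]
[0.0, 64.8, -36.2, -60.0, 0.0, 0.0]
```

Emit:
carry_out([
  [[0, 7.8, -0.3, -6, 0, 0], [0, 16.7, -1.7, -13, 0, 0], [0, 16.7, -1.7, -13, 0, 0], [-8, 16.7, -1.7, -13, 0, 0], [-18, 16.7, -1.7, -13, 0, 0], [-30, 16.7, -1.7, -13, 0, 0], [-30, 16.7, -1.7, -13, 0, 0]],
])

```text
clock: 9.93
tool_pos: [0.536, -0.0538, 0.1797]
orientation: [175.3, 89.7, 3.3]
force: [0.3, 0.1, -3.5]
opening: 0.0157
```

Emit:
carry_out([
  [[0, 11.6, -0.8, -9, 0, 0], [0, 23, -3.3, -18, 0, 0], [0, 33.8, -7.6, -27, 0, 0], [0, 43.8, -13.6, -36, 0, 0], [0, 52.8, -21, -45, 0, 0], [0, 60.4, -29.8, -54, 0, 0], [0, 64.8, -36.2, -60, 0, 0], [0, 64.8, -36.2, -60, 0, 0], [0, 64.8, -36.2, -60, 0, 0]],
])

```text
clock: 11.05
tool_pos: [0.5796, -0.1131, 0.1779]
orientation: [108.9, 89.9, -3.2]
force: [0.6, 0.1, -3.6]
opening: 0.0159
```

```bash
python3 w.py w10; python3 arc.py 68,68
```

```text
11.1 [  7.9  14.7 -14.4   0.  -60.9 150. ] tcp [ 0.5796 -0.1131  0.178 ] yaw 67.9 tilt [ 2.1e-03 -1.0e-04 -1.0e+00] F [ 0.4  0.1 -4.3] M [-0.05 -0.1  -0.01] 0.015817266336122758
expected [ 0.58   -0.1133  0.148  68.    ] measured [ 0.5796 -0.1131  0.178 ] 67.9
[0.0, 0.0, 0.0, 0.0, 0.0, 0.0]
```

View pics/w10c.png

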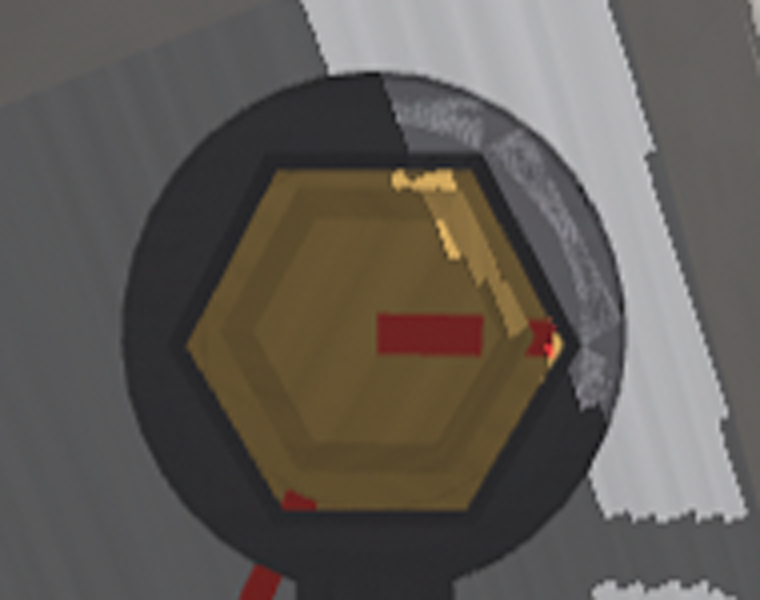

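Emit:
carry_out([
  [[8, 0, 0, 0, 0, 0], [16, 0, 0, 0, 0, 0], [24, 0, 0, 0, 0, 0], [30, 0, 0, 0, 0, 0], [30, 0, 0, 0, 0, 0]],
])

```text
clock: 11.72
tool_pos: [0.5799, -0.1131, 0.1474]
orientation: [111.1, 89.9, -0.9]
force: [0.5, 1.6, -5.0]
opening: 0.0154
```

```bash
python3 arc.py 68,60,52,44,36,28,20,12,4,-5
```

```text
expected [ 0.58   -0.1133  0.148  68.    ] measured [ 0.5799 -0.1131  0.1474] 68.01
[0.0, -10.3, -0.9, 8.0, 0.0, 0.0]
[0.0, -20.4, -3.2, 16.0, 0.0, 0.0]
[0.0, -30.1, -6.8, 24.0, 0.0, 0.0]
[0.0, -39.2, -11.8, 32.0, 0.0, 0.0]
[0.0, -47.5, -18.0, 40.0, 0.0, 0.0]
[0.0, -54.8, -25.3, 48.0, 0.0, 0.0]
[0.0, -61.1, -33.5, 56.0, 0.0, 0.0]
[0.0, -66.1, -42.6, 64.0, 0.0, 0.0]
[0.0, -70.3, -53.5, 73.0, 0.0, 0.0]
```

Emit:
carry_out([
  [[0, -10.3, -0.9, 8, 0, 0], [0, -20.4, -3.2, 16, 0, 0], [0, -30.1, -6.8, 24, 0, 0], [0, -39.2, -11.8, 32, 0, 0], [0, -47.5, -18, 40, 0, 0], [0, -54.8, -25.3, 48, 0, 0], [0, -61.1, -33.5, 56, 0, 0], [0, -66.1, -42.6, 64, 0, 0], [0, -70.3, -53.5, 73, 0, 0], [0, -70.3, -53.5, 73, 0, 0]],
])

```text
clock: 12.98
tool_pos: [0.5354, -0.0377, 0.1484]
orientation: [164.1, 89.8, -20.9]
force: [2.3, -4.2, -5.7]
opening: 0.0158
```

```bash
python3 w.py w11
```

```text
13.025 [ 17.   11.3 -23.2   0.1 -55.3  68.1] tcp [ 0.5354 -0.0378  0.1484] yaw -4.86 tilt [ 0.0034 -0.001  -1.    ] F [ 2.4 -3.8 -5.4] M [-1.45 -0.88 -0.29] 0.015989659452883585
```

View pics/w11c.png

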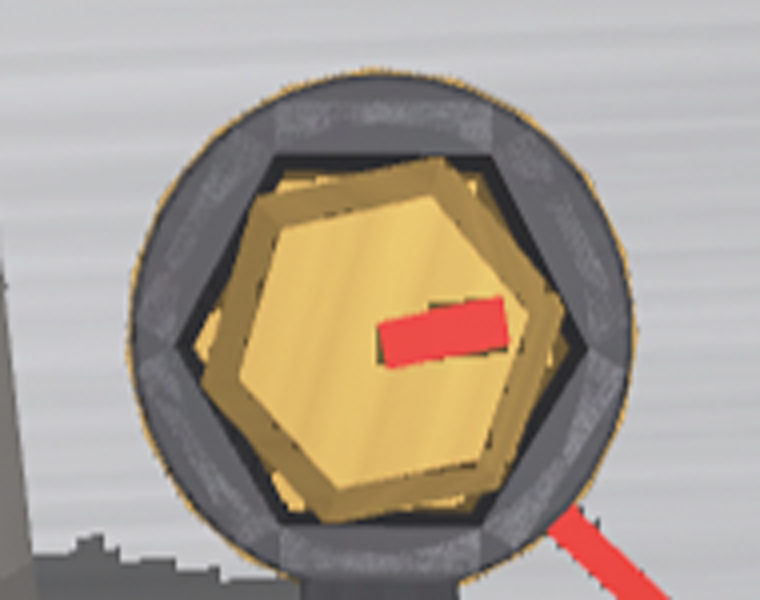

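Exactly one flat further: the stripe now sits about 60° later (≈ −82° world). I'll ease back, lift and reseat as before.

Emit:
carry_out([
  [[0, 7.8, -0.3, -6, 0, 0], [0, 16.7, -1.7, -13, 0, 0], [0, 16.7, -1.7, -13, 0, 0], [-8, 16.7, -1.7, -13, 0, 0], [-18, 16.7, -1.7, -13, 0, 0], [-30, 16.7, -1.7, -13, 0, 0], [-30, 16.7, -1.7, -13, 0, 0]],
])

```text
clock: 13.9
tool_pos: [0.536, -0.0538, 0.1797]
orientation: [175.1, 89.7, 3.1]
force: [0.0, -0.7, -4.3]
opening: 0.0155
```

Emit:
carry_out([
  [[0, 11.6, -0.8, -9, 0, 0], [0, 23, -3.3, -18, 0, 0], [0, 33.8, -7.6, -27, 0, 0], [0, 43.8, -13.6, -36, 0, 0], [0, 52.8, -21, -45, 0, 0], [0, 60.4, -29.8, -54, 0, 0], [0, 64.8, -36.2, -60, 0, 0], [0, 64.8, -36.2, -60, 0, 0], [0, 64.8, -36.2, -60, 0, 0]],
])

```text
clock: 15.02
tool_pos: [0.5795, -0.1131, 0.1779]
orientation: [109.4, 89.9, -2.8]
force: [-0.5, -0.1, -3.7]
opening: 0.0154
```

```bash
python3 w.py w12
```

```text
15.075 [  7.9  14.7 -14.4   0.  -60.9 150. ] tcp [ 0.5795 -0.1131  0.178 ] yaw 67.9 tilt [ 2.1e-03 -1.0e-04 -1.0e+00] F [ 0.4  0.5 -3.4] M [-0.13 -0.07 -0.01] 0.015540022551841195
```

View pics/w12c.png

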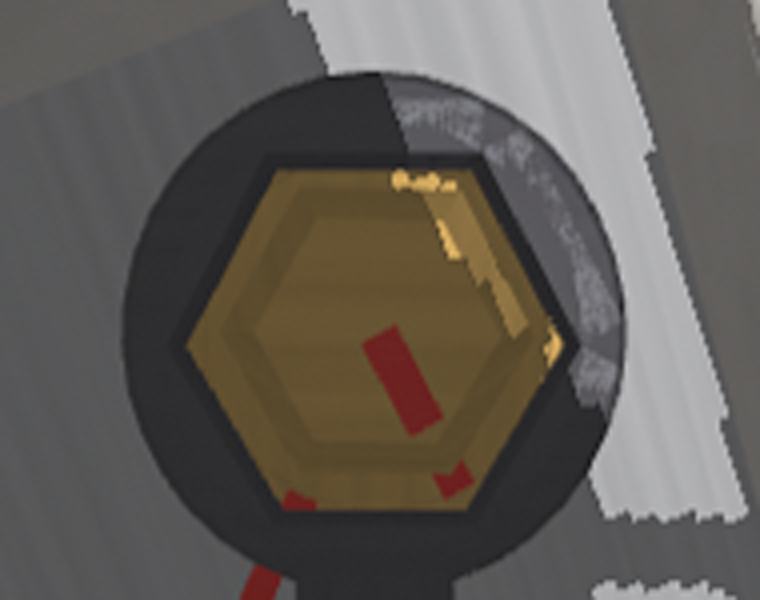

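Emit:
carry_out([
  [[8, 0, 0, 0, 0, 0], [16, 0, 0, 0, 0, 0], [24, 0, 0, 0, 0, 0], [30, 0, 0, 0, 0, 0], [30, 0, 0, 0, 0, 0]],
])

```text
clock: 15.7
tool_pos: [0.5799, -0.113, 0.1475]
orientation: [110.8, 89.9, -1.2]
force: [0.6, 0.8, -4.9]
opening: 0.0153
```

```bash
python3 arc.py 68,4,-2
```

```text
expected [ 0.58   -0.1133  0.148  68.    ] measured [ 0.5799 -0.113   0.1475] 68.01
[0.0, -66.1, -42.6, 64.0, 0.0, 0.0]
[0.0, -69.1, -49.8, 70.0, 0.0, 0.0]
```

Emit:
carry_out([
  [[0, -10.3, -0.9, 8, 0, 0], [0, -20.4, -3.2, 16, 0, 0], [0, -30.1, -6.8, 24, 0, 0], [0, -39.2, -11.8, 32, 0, 0], [0, -47.5, -18, 40, 0, 0], [0, -54.8, -25.3, 48, 0, 0], [0, -61.1, -33.5, 56, 0, 0], [0, -66.1, -42.6, 64, 0, 0], [0, -69.1, -49.8, 70, 0, 0], [0, -69.1, -49.8, 70, 0, 0]],
])

```text
clock: 16.95
tool_pos: [0.5352, -0.0417, 0.1484]
orientation: [158.8, 89.8, -23.3]
force: [2.2, -5.4, -6.5]
opening: 0.0158
```

```bash
python3 w.py w13
```

```text
17.0 [ 16.6  11.3 -23.2   0.2 -55.3  71.4] tcp [ 0.5352 -0.0418  0.1484] yaw -1.97 tilt [ 0.0034 -0.0014 -1.    ] F [ 3.6 -3.8 -6.2] M [-1.55 -0.98 -0.14] 0.01597447204113819
```

View pics/w13c.png

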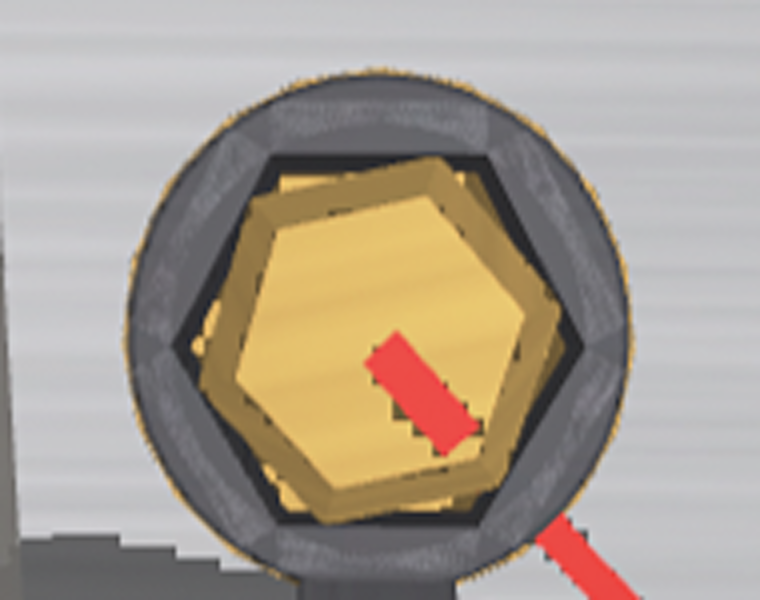

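```bash
python3 - <<'E'
from h import *; import pickle
s=pickle.load(open('w13.pkl','rb'))
q=lambda p:[p[0]/4+230,p[1]/4+60]
a=unproj(s,[q((383,349)),q((460,440))],.160);d=a[1]-a[0];print(a,np.degrees(np.arctan2(d[1],d[0])))
v=unproj(s,[q(p) for p in [(278,230),(430,196),(525,318),(478,460),(330,488),(236,377)]],.16);c=v.mean(0);print(c)
d=a[1]-c;print('from centre',np.degrees(np.arctan2(d[1],d[0])))
an=np.degrees(np.arctan2(v[:,1]-c[1],v[:,0]-c[0]))%60;print(an-60,an.mean()-60-60-60+60)
g=s['color'].astype(int);m=(g[...,0]>150)&(g[...,1]<110)
ys,xs=np.where(m); k=(ys>60+515/4)&(xs>350); P=unproj(s,np.c_[xs[k],ys[k]],.120);P=P
vx,vy,x0,y0=cv2.fitLine((P[:,:2]*1000).astype(np.float32),cv2.DIST_L2,0,.01,.01).ravel();print('deck dir',np.degrees(np.arctan2(-abs(vy),-abs(vx))),vx,vy,P.mean(0), k.sum())
w=P.mean(0)-c;print('deck from centre',np.degrees(np.arctan2(w[1],w[0])))
E
```

```text
[[ 0.6078947  -0.04527967  0.16      ]
 [ 0.59823124 -0.05320252  0.16      ]] -140.65245891601924
[ 0.60810569 -0.04491923  0.16      ]
from centre -140.00805524053652
[-19.97209199 -21.04244647 -21.06856552 -19.80955917 -21.93871924
 -20.59354974] -80.73748868965288
deck dir -137.10622 0.7326169 0.6806412 [ 0.57438781 -0.07580595  0.12      ] 393
deck from centre -137.50926711782913
```

Emit:
carry_out([
  [[0, 7.8, -0.3, -6, 0, 0], [0, 16.7, -1.7, -13, 0, 0], [0, 16.7, -1.7, -13, 0, 0], [-8, 16.7, -1.7, -13, 0, 0], [-18, 16.7, -1.7, -13, 0, 0], [-32, 16.7, -1.7, -13, 0, 0], [-70, 16.7, -1.7, -13, 0, 0], [-100, 16.7, -1.7, -13, 0, 0], [-100, 16.7, -1.7, -13, 0, 0]],
])

```text
clock: 18.12
tool_pos: [0.5371, -0.0577, 0.2515]
orientation: [173.2, 89.5, 4.2]
force: [0.4, -0.3, -3.7]
opening: 0.0157
```

```bash
python3 w.py w14; python3 w.py sc14 scene; python3 - <<'E'
from h import *
m=meas();print(rows(m,[(.5167,.3233,.25,22.6)]))
E
```

```text
18.175 [ 14.7   6.7 -14.7   0.  -68.3  86.2] tcp [ 0.5359 -0.0576  0.2494] yaw 11.0 tilt [ 5.2e-03  7.0e-04 -1.0e+00] F [-0.7  0.3 -4.3] M [-0.08  0.12 -0.03] 0.01590077464504756
18.225 [ 14.7   6.7 -14.8   0.  -68.3  86.3] tcp [ 0.5351 -0.0577  0.248 ] yaw 11.0 tilt [ 2.7e-03  4.0e-04 -1.0e+00] F [-0.2 -1.2 -4.9] M [-0.11  0.08 -0.06] 0.015799696789480403
[[-1.9, -377.5, -54.6, -11.6, -0.2, 0.0]]
```

View pics/w14.png

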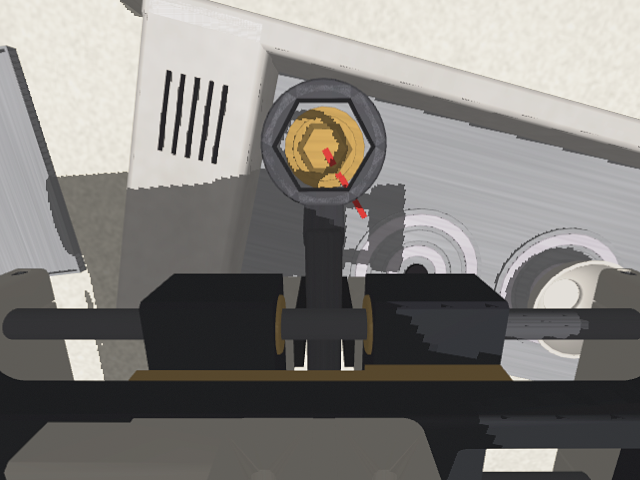

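Seen from above, the plug's stripe (328,155) and the deck's stripe (360,212) form one line. I'll carry the spanner back to the tray.

Emit:
carry_out([
  [[0, -40, -6, -1, -0.2, 0], [0, -90, -13, -3, -0.2, 0], [0, -145, -21, -5, -0.2, 0], [0, -200, -29, -6.5, -0.2, 0], [0, -255, -37, -8, -0.2, 0], [0, -310, -45, -10, -0.2, 0], [0, -355, -51, -11.6, -0.2, 0], [0, -377.5, -54.6, -11.6, -0.2, 0], [0, -377.5, -54.6, -11.6, -0.2, 0]],
])

```text
clock: 19.35
tool_pos: [0.5163, 0.324, 0.2461]
orientation: [24.9, 89.8, -132.4]
force: [-0.4, -0.5, -4.1]
opening: 0.0156
```

```bash
python3 w.py w15; python3 - <<'E'
from h import *
m=meas();print(rows(m,[(.5167,.3233,.0116,22.6)]))
E
```

```text
19.4 [ 50.4  13.8  -6.1  -0.  -70.3  62.3] tcp [0.5164 0.3229 0.2465] yaw 22.63 tilt [-0.0028 -0.0032 -1.    ] F [ 0.8 -0.9 -4.1] M [-0.14 -0.03  0.01] 0.015683385279813847
[[234.9, -0.7, -1.3, 0.0, 0.2, -0.1]]
```

View pics/w15.png

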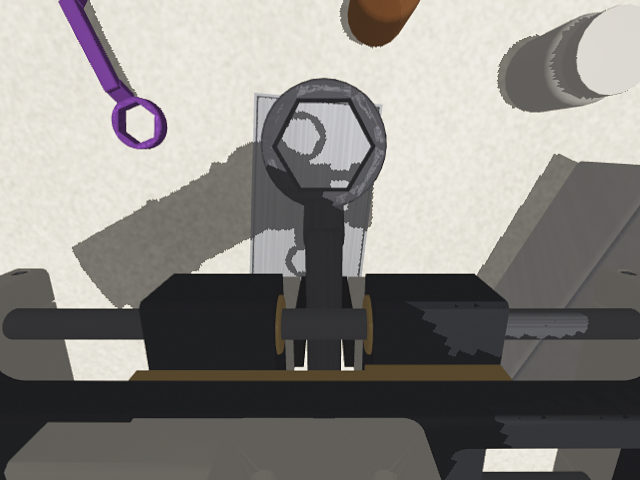

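Emit:
carry_out([
  [[50, -0.7, -1.3, 0, 0.2, -0.1], [105, -0.7, -1.3, 0, 0.2, -0.1], [160, -0.7, -1.3, 0, 0.2, -0.1], [200, -0.7, -1.3, 0, 0.2, -0.1], [220, -0.7, -1.3, 0, 0.2, -0.1], [226, -0.7, -1.3, 0, 0.2, -0.1], [226, -0.7, -1.3, 0, 0.2, -0.1]],
])

```text
clock: 20.27
tool_pos: [0.5181, 0.3234, 0.0223]
orientation: [-161.7, 89.9, 40.8]
force: [0.4, -0.7, -3.2]
opening: 0.0157
```

Emit:
carry_out([
  [[3, 0, 0, 0, 0, 0], [5, 0, 0, 0, 0, 0], [7, 0, 0, 0, 0, 0], [7, 0, 0, 0, 0, 0]],
])

```text
clock: 20.78
tool_pos: [0.5176, 0.3239, 0.0149]
orientation: [-156.5, 89.9, 46.1]
force: [0.9, -0.5, -3.3]
opening: 0.0155
```

```bash
python3 w.py w16
```

```text
20.825 [ 50.4  26.5 -21.5   0.  -41.9  62.3] tcp [0.5177 0.324  0.0149] yaw 22.62 tilt [ 0.0017  0.0017 -1.    ] F [-0.1  1.2 -3.8] M [-0.04 -0.06 -0.03] 0.01571576941134427
```

Still about 3 mm up, with only the spanner's weight on the wrist. I'll lower it gently until the force changes.

Emit:
carry_out([
  [[1, 0, 0, 0, 0, 0], [2, 0, 0, 0, 0, 0], [2.5, 0, 0, 0, 0, 0], [2.5, 0, 0, 0, 0, 0]],
])

```text
clock: 21.32
tool_pos: [0.5177, 0.3239, 0.0123]
orientation: [-157.0, 89.9, 45.6]
force: [0.1, -1.1, -4.8]
opening: 0.0157
```

Emit:
carry_out([
  [[0.5, 0, 0, 0, 0, 0], [1, 0, 0, 0, 0, 0], [1, 0, 0, 0, 0, 0]],
])

```text
clock: 21.7
tool_pos: [0.5178, 0.324, 0.0117]
orientation: [-158.3, 89.9, 44.3]
force: [-0.5, 0.1, -0.6]
opening: 0.0156
```

The spanner is on the tray floor, since the weight has gone off the wrist. I'll open to the same 40 mm as at pick-up.

Emit:
carry_out([
  [[0, 0, 0, 0, 0, 0], [0, 0, 0, 0, 0, 0], [0, 0, 0, 0, 0, 0], [0, 0, 0, 0, 0, 0]],
], hand=0.1)

```text
clock: 22.2
tool_pos: [0.5178, 0.324, 0.0115]
orientation: [-157.3, 89.9, 45.3]
force: [0.4, 0.3, 0.1]
opening: 0.0392
```

Emit:
carry_out([
  [[-10, 0, 0, 0, 0, 0], [-30, 0, 0, 0, 0, 0], [-60, 0, 0, 0, 0, 0], [-110, 0, 0, 0, 0, 0], [-150, 0, 0, 0, 0, 0], [-150, 0, 0, 0, 0, 0], [-150, 0, 0, 0, 0, 0]],
])

```text
clock: 23.08
tool_pos: [0.5172, 0.3235, 0.1617]
orientation: [-149.3, 89.8, 53.3]
force: [0.5, -0.6, -0.2]
opening: 0.0394
```

```bash
python3 w.py w17; python3 w.py sc17 scene; python3 w.py sd17 side; python3 - <<'E'
from h import *; import pickle
a=pickle.load(open('s0.pkl','rb'))
for n,f in(('scene','sc17'),('side','sd17')):
    d=np.abs(a[n]['color'].astype(int)-pickle.load(open(f+'.pkl','rb'))['color']).max(2)
    cv2.imwrite(f'pics/diff_{n}.png',np.clip(d*3,0,255).astype(np.uint8))
E
```

```text
23.125 [ 50.3  17.2 -13.1  -0.  -59.5  62.3] tcp [0.517  0.3233 0.161 ] yaw 22.6 tilt [ 9.0e-04  1.3e-03 -1.0e+00] F [-0.1  0.4 -0.5] M [-0.04  0.03 -0.04] 0.03925865308304528
23.175 [ 50.3  17.3 -13.1  -0.  -59.5  62.3] tcp [0.517  0.3232 0.1606] yaw 22.6 tilt [ 5.e-04  7.e-04 -1.e+00] F [-0.8 -0.7 -1. ] M [-0.06 -0.05 -0.01] 0.039407302766237905
23.225 [ 50.3  17.3 -13.1   0.  -59.5  62.3] tcp [0.517  0.3232 0.1604] yaw 22.61 tilt [ 3.e-04  3.e-04 -1.e+00] F [ 0.1  0.  -0.3] M [-0.06 -0.04 -0.04] 0.03948370942163992
```

View pics/w17.png

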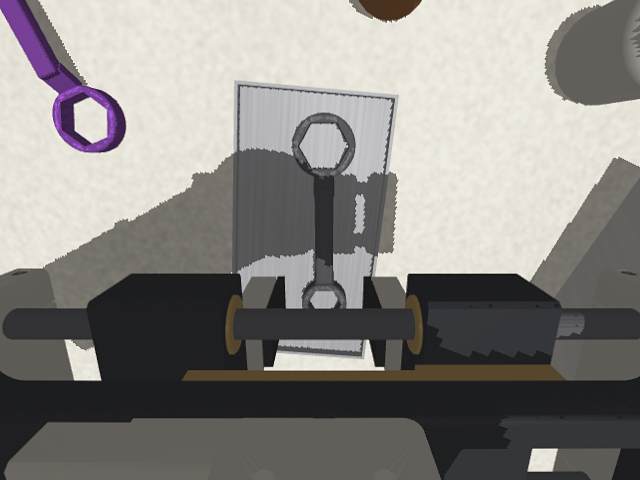

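View pics/sc17.png

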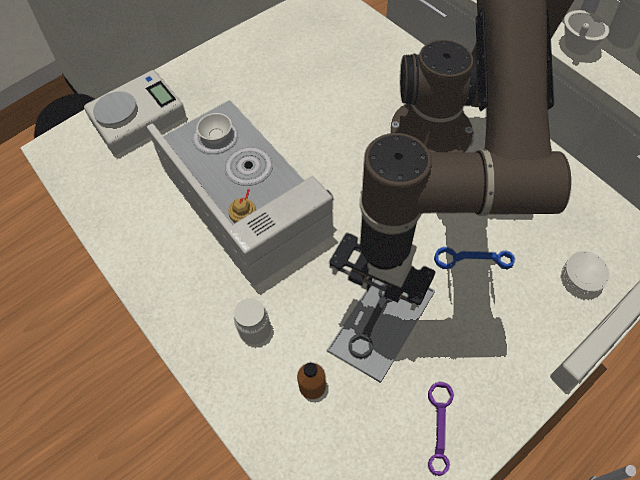

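View pics/diff_scene.png

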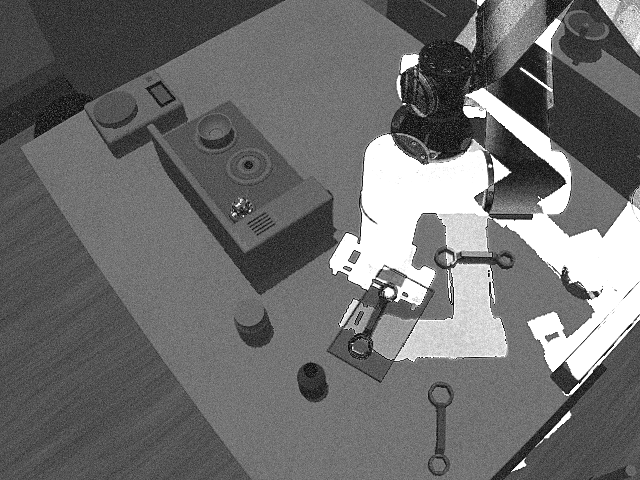

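View pics/sd17.png

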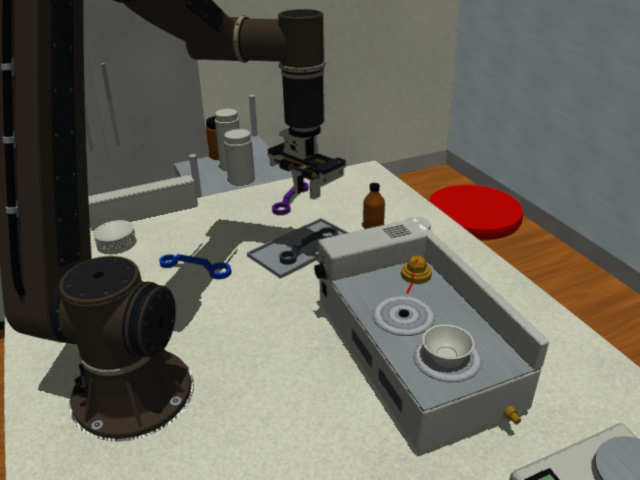

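The spanner lies in the tray as it did at the start, with its larger eye at (323,146) in the wrist view. The dish, jar and bottle show no edges in the difference picture, and the stripes line up in both fixed views. I'm handing the job in.

```bash
python3 -c "
from plant import *
print(close_job())"
```

```text
the job is handed in; nothing more can be done
None
```

I tightened the plug until its stripe lined up with the deck stripe, then laid the spanner back in the tray and handed the job in at about 23 s of the 72 s allowed. `close_job` gave no verdict.

- **Tightening:** I gripped the spanner by its handle and seated the larger eye, then turned the plug clockwise in three strokes. I lifted off and reseated twice. The force on the tool stayed below about 10 N in the readings I took, and the fingers stayed on the handle, about 75 mm from the plug's axis.
- **Stripes:** measured after the last stroke, the plug's stripe is about 3° past the deck's stripe, short of the stop at 7° and inside the 9° limit.
- **Spanner:** it lies flat in the tray within about 1–2 mm of where it started. I set it down until the wrist force showed the tray carrying it, then opened the fingers, and the arm is now about 150 mm above it.
- **Other objects:** comparing the overhead picture with the one from the start shows no movement of the dish, jar or bottle.

**Checks that disagreed:**
- My first bath position from the fixed cameras left errors of up to 5 pixels and put the plug about 2 mm off. I used the wrist camera's position instead.
- The play came out nearer 13° each way than the stated 10°, so I eased the spanner back 13° before each lift.

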